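# Roll the thumbwheel until the clamp jaw meets its gauge mark

## Robot

A 7-joint arm with a two-finger parallel gripper is mounted at the origin on a cart in front of the work surface, level with it; the furniture and walls round the work are solid. World frame = base frame: x ahead of the robot, y to its left, z up, the work surface at z = 0. Lengths are in m, angles in rad, forces in N, time in s.
With the tool pointing down it reaches from about 0.425 to 0.875 m from the base axis. Payload 4.7 kg.
Tool frame: the origin (TCP) lies at the very end of the fingers, on their centre line; the grasp point (between the pads) lies bot.grip_depth behind it (bot.grip_depth is the distance from the TCP to the grasp point, in m); z points along the fingers, y is the line along which they close (so a half turn about z gives the same grasp; the last joint's range is limited). The gripper opens to 87 mm and grips with 3 to 60 N. Pads are 19 mm wide; open, the fingers measure 117 mm over their backs; the gripper's body (75 mm by 190 mm) begins 51 mm behind the grasp point.
Start: joints at [-1.239, 0.321, -0.07, 1.45, 0.023, 1.371, -0.057], TCP at [0.203, 0.617, 0.223] pointing down, gripper open.
Joint ranges: [-2.86, 2.86], [-0.3, 2.09], [-1.38, 1.24], [0.06, 2.45], [-1.56, 4.7], [0.09, 2.05], [-2.69, 2.69]. Speed limits (rad/s): [2.57, 2.57, 3.14, 3.14, 3.14, 3.14, 3.14].

## Interface

Orientations are given as a rotation vector (axis times angle).
In Python, from cell import bot gives the robot as it stands.
- The arm moves only by the tool servo_tool, never from a script. Its argument "motion" is a list that holds one entry, the list of rows, each a list of 6 numbers: the shift along the tool's x, y, z in cm, then the turn, a rotation vector about the tool's x, y, z in degrees. In form: [[[dx, dy, dz, rx, ry, rz], ...]]. A call has exactly 5 rows; each row shifts and turns the commanded pose from where the row before left it, along the tool's axes as they then stand; what a row does not reach is not made up. A row lasts 1/10 s, in which the tool goes at most 50 mm and 8.59 degrees, less where a joint would pass 70% of its speed; a pose out of reach is approached as far as the arm can. A call with a gripper value outside its range is refused whole. "claw" is the closure, from -1 (fully open) to 1 (shut), so that 0 is half open, set as the call begins (left out, the last holds). The fingers move at their own pace and stop on an object; "squeeze" is the grip in N (left out, the last holds). Time passes only in rows, so rows that do not move let the fingers close, or fill a call up. It gives the time, the measured TCP pose, the force, the opening and the grip force at its end, in the units of the state.
- bot.sense(): the state, without advancing time (a new reading comes with each control period).
- bot.capture(name): name is "side" or "top" or "wrist"; returns the picture (400x640x3 uint8, red, green, blue); there is no depth.
- bot.calibration(name): a dict with "mtx" (3x3 intrinsics, pixels), "world_from_camera" (4x4, takes a point from camera to world coordinates). Camera axes: x right, y up, looking along -z (the intrinsics and any distortion apply to the point x, -y, -z); pixel columns grow to the right and rows downward; lengths in m; the calibration is good to about 2 mm. A picture is of the moment at which its call begins: read the wrist's pose just before it. calibration takes no time and is no camera call; for the wrist camera it gives the pose at the moment of the call.
- bot.job_done(): hands the job in; it is judged then, once.
Trained networks look in the newest picture that a camera, given by its name, has taken for a name from the list of things; names that differ only in an ending like _2 or _b are one class to them, and where a whole thing is asked for, a point or a joint stands for the part that bears it (a point fixed in the world has none). Each returns a list of dicts, best first, with "confidence" (0 to 1); they miss things now and then, are a little off and sometimes report something else, mostly with a low value. They report only what shows in the picture. A call takes as long as a camera call.
- bot.masks_of(camera, query): "pixels" (400x640 bool, what is visible of it) and "bbox" ([left, top, right, bottom] in pixels, round what is visible of it).
- bot.spot_point(camera, query): "uv" ([column, row] in pixels: a listed point, or the origin of a listed thing).
The state is a dict: "t": time; "q": joint angles; "dq": joint speeds; "joint_torque": joint torques, N m; "tcp_pos": TCP position; "eef_rot": TCP orientation; "ft_force": force on the tool from outside, world axes, zero at the start; "wrist_torque": the same for the moment, N m; "gripper_width": opening from 0.0 (shut) to 1.0 (fully open); "grip_force": force on a finger pad.
Only numpy, scipy, OpenCV 4.12 (cv2) and the standard library are available. Lean on these libraries where they do the work, as an engineer would, in place of code of your own. Each camera call takes 0.05 s, during which the arm holds its last target. There are 200 camera calls.

## Task

Set the gap of the tube clamp for the next tube: with a fingertip, roll the knurled wheel until the pointer on the blue jaw lines up with the red gauge flag, then take the hand away. Move the jaw only by the wheel, do not shift the red flag, and do not pick up or disturb the things standing around the clamp.

Things in the scene. Friction and masses are not known exactly. Their poses are not given: they have to be found in the camera images.
- fixture: Aluminium tube clamp fixed to the worktop, base plate 230 x 92 x 12 mm, highest point the wheel at z = 75 mm. Origin under the middle of the plate, z up. Its x axis runs along the plate from the wheel end to the fixed far jaw (face at x = +95 mm, 62 mm high); the scale ledge with the flag lies on its -y side (y -44 to -73 mm).
- wheel: Dark steel knurled thumbwheel, radius 28 mm, 16 mm wide, origin on its axle, which lies along the clamp's y, 47 mm above the worktop, at clamp x = -55 mm. Grey cheeks 58 mm high stand beside it, so its upper 17 mm are free. It turns about its own y, stiffly (about 1 N at the rim), and stays where it is left.
- wheel_top (a point): Fixed point on the highest line of the wheel's rim, middle of its width, 75 mm above the worktop; x and y axes as the clamp's. Rolling the rim here towards clamp +x (towards the jaws) closes the gap, towards -x opens it: each 28 mm of rim travel (1 rad) moves the jaw 6 mm the same way.
- jaw: Blue sliding jaw, 15 mm thick, 70 mm wide, top at z = 60 mm, on two rods along the clamp's x. A steel rack bar (top at z = 60 mm, at clamp y = +20 to +28 mm) runs back from it past the wheel. It slides with the wheel by rack and pinion; it starts open, 55 mm from the far jaw. Origin at the clamp's base level under its middle.
- pointer_tip (a point): Tip of the black pointer, 3 mm wide, that reaches from the jaw sideways (clamp -y) over the white scale, 31 mm above the worktop. It moves with the jaw along clamp x.
- gauge: Red gauge flag, 6 mm wide along the clamp's x, 14 mm tall, on the scale ledge; it stands stiffly where it was set, 8 to 32 mm further along clamp +x than the pointer's start. Origin at the clamp's base level; x, y, z axes as the clamp's.
- gauge_mark (a point): Middle of the red flag's edge that faces the pointer tip, 31 mm above the worktop. The job is done when pointer_tip has the same place along clamp x as this point (within half the flag's width, 3 mm).
- red_stopper: Loose red stopper, 31 mm wide and high, standing near the wheel end of the clamp; a bystander. Origin under its middle.
- amber_bottle: Loose amber bottle with red cap, 64 mm wide, 130 mm high, standing off the clamp's far end; a bystander. Origin under its middle.
- vial: Loose glass vial with blue cap, 17 mm wide, 59 mm high, standing beside the clamp on its scale side; a bystander. Origin under its middle.
- clip: Loose green plastic joint clip, 30 x 27 x 17 mm, lying just behind the wheel end of the clamp; a bystander. Origin under its middle.

How it is judged:
On the way:
1. the jaw has been set moving by a finger on the wheel (contact force between the fingers and wheel above 0.3 N and distance of pointer_tip from where it was at the start of the episode above 0.002 m), for 0.05 s.
At the end, for the whole second after the job is handed in: The pointer tip stands within 3 mm of the middle of the red flag along the clamp's x, jaw at rest, the flag within 2 mm of where it was set, each bystander within 15 mm of its start (x of pointer_tip in the frame of gauge_mark between -0.003 and 0.003 m and linear speed of jaw below 0.002 m/s and distance of gauge_mark from where it was at the start of the episode below 0.002 m and distance of each of red_stopper, amber_bottle, vial, clip from where it was at the start of the episode below 0.015 m); the robot touches nothing.
It fails at once if the jaw was pushed directly by the robot instead of by the wheel (contact force between any of the arm, the fingers and jaw above 2 N).
It fails at once if the red gauge flag was shifted (distance of gauge_mark from where it was at the start of the episode above 0.002 m).
It fails at once if a thing standing around the clamp was disturbed, lifted or tipped (distance of any of red_stopper, amber_bottle, vial, clip from where it was at the start of the episode above 0.015 m or angle between any of red_stopper, amber_bottle, vial, clip's own z axis and vertical above 0.35 rad).
It also fails if it takes over 51 s, if anything falls off the work surface, if the arm or the gripper's body presses on something with over 40 N, if the wrist force passes 120 N, or if a joint passes its speed limit or range.

## Working session

There is one attempt and no reset: what is moved stays moved. The work goes in short steps, Python scripts to look and compute and a tool call to move; the robot and the scene stay as the last step left them, time stands still between calls to the robot, and variables do not carry over. Pictures are saved under pics/ and viewed, at most 10 in all, crops included, and the job is handed in when it is done.

Besides the shell and the picture viewer there is one more tool, called after "Emit:" as name(argument=value, ...), one argument or row to a line, values as JSON. servo_tool: Moves the arm, as the interface text tells. Its arguments: {"type":"object","properties":{"motion":{"type":"array","items":{"type":"array","items":{"type":"array","items":{"type":"number"}}}},"claw":{"type":"number"},"squeeze":{"type":"number"}},"required":["motion"]}

```bash
mkdir -p pics; cat > h.py <<'E'
import numpy as np, cv2
from cell import bot
from scipy.spatial.transform import Rotation as R
def ray(cal,uv):
    K=cal["mtx"];T=np.array(cal["world_from_camera"])
    d=cv2.undistortPoints(np.array([[uv]],float),np.array(K),None)[0,0]
    v=T[:3,:3]@np.array([d[0],-d[1],-1]); return T[:3,3],v
def atz(cal,uv,z):
    o,v=ray(cal,uv); return o+v*(z-o[2])/v[2]
def proj(cal,p):
    T=np.array(cal["world_from_camera"]); c=T[:3,:3].T@(np.array(p)-T[:3,3]); q=np.array(cal["mtx"])@np.array([c[0],-c[1],-c[2]]); return q[:2]/q[2]
E
cat > look.py <<'E'
from h import *
Z=dict(wheel_top=.075,wheel=.047,pointer_tip=.031,gauge_mark=.031,fixture=0,red_stopper=0,amber_bottle=0,vial=0,clip=0,jaw=0)
s=bot.sense();print(s["t"],s["tcp_pos"],s["eef_rot"])
for c in ("top","side"):
    im=bot.capture(c);cv2.imwrite(f"pics/{c}0.png",im[:,:,::-1]);cal=bot.calibration(c)
    if c=="top":print(cal)
    for n,z in Z.items():
        for r in bot.spot_point(c,n)[:1]:
            print(c,n,round(r["confidence"],2),np.round(r["uv"],1),np.round(atz(cal,r["uv"],z),4))
E
python3 look.py
```

```text
0.0 [0.2030017  0.61688899 0.22143894] [-4.97016648e-01 -3.10185468e+00  3.06549293e-03]
{'mtx': array([[479.16445223,   0.        , 318.09755183],
       [  0.        , 479.16445223, 201.89516881],
       [  0.        ,   0.        ,   1.        ]]), 'world_from_camera': array([[ 0.01908191,  0.99524141, -0.09555325,  0.49415685],
       [-0.99959921,  0.02098934,  0.01899668, -0.21261144],
       [ 0.02091189,  0.09515246,  0.99524304,  0.9475057 ],
       [ 0.        ,  0.        ,  0.        ,  1.        ]])}
top wheel_top 0.62 [313.6 264.3] [ 0.4645 -0.2233  0.075 ]
top wheel 0.7 [320.4 199.6] [ 0.5851 -0.2341  0.047 ]
top pointer_tip 0.97 [323.3 206.5] [ 0.5735 -0.2403  0.031 ]
top gauge_mark 0.49 [319.7 198.2] [ 0.5894 -0.2331  0.031 ]
top fixture 0.96 [302.6 234.3] [ 0.5203 -0.2013  0.    ]
top red_stopper 0.75 [362.  269.7] [ 0.4532 -0.3195  0.    ]
top amber_bottle 0.72 [281.1 151.3] [ 0.6854 -0.1546  0.    ]
top vial 0.64 [353.8 199.5] [ 0.5914 -0.3017  0.    ]
top clip 0.54 [315.3 311.4] [ 0.3712 -0.2293  0.    ]
top jaw 0.56 [296.2 219.6] [ 0.549  -0.1881  0.    ]
side wheel_top 0.83 [377.  219.8] [ 0.4622 -0.2143  0.075 ]
side wheel 0.89 [374.7 230.6] [ 0.4674 -0.2195  0.047 ]
side pointer_tip 0.87 [327.9 209.8] [ 0.5759 -0.2471  0.031 ]
side gauge_mark 0.57 [321.9 210.1] [ 0.5847 -0.2406  0.031 ]
side fixture 0.7 [340.  249.5] [ 0.5193 -0.1951  0.    ]
side red_stopper 0.78 [402.4 221.1] [ 0.4613 -0.3255  0.    ]
side vial 0.79 [338.9 203.4] [ 0.5908 -0.3124  0.    ]
side clip 0.66 [432.5 270.3] [ 0.3639 -0.2301  0.    ]
side jaw 0.65 [321.9 246.9] [ 0.5497 -0.1845  0.    ]
```

```bash
python3 - <<'E'
import cv2,numpy as np
a=cv2.imread("pics/top0.png")[120:340,230:400];b=cv2.imread("pics/side0.png")[140:300,280:460]
a=cv2.resize(a,None,fx=2.35,fy=2.35,interpolation=3);b=cv2.resize(b,None,fx=2.2,fy=2.2,interpolation=3)
h=max(a.shape[0],b.shape[0]);o=np.zeros((h,a.shape[1]+b.shape[1],3),np.uint8);o[:a.shape[0],:a.shape[1]]=a;o[:b.shape[0],a.shape[1]:]=b
print(o.shape);cv2.imwrite("pics/c1.png",o)
E
```

```text
(517, 796, 3)
```

View pics/c1.png

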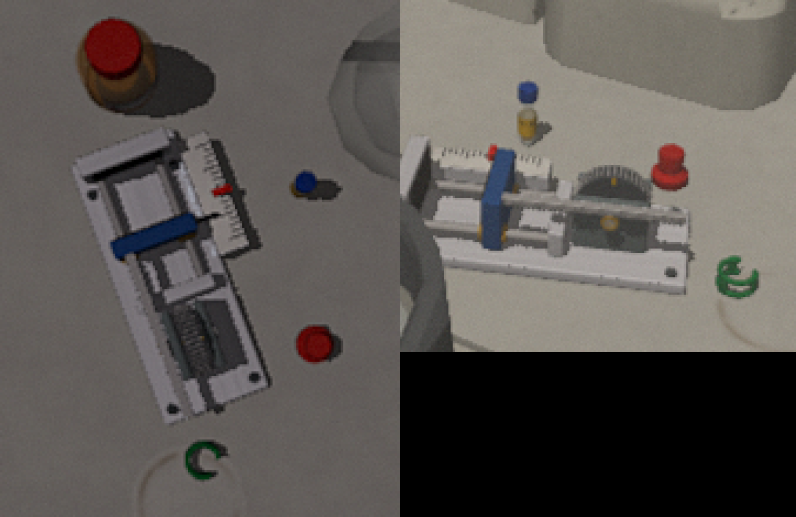

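```bash
python3 - <<'E'
from h import *
a=cv2.imread("pics/top0.png");b=cv2.imread("pics/side0.png")
o=cv2.resize(np.vstack([a,b]),None,fx=.75,fy=.75,interpolation=3)
cv2.imwrite("pics/c2.png",o); print(bot.grip_depth)
cal=bot.calibration("top");cs=bot.calibration("side");print(cs["world_from_camera"])
for c,k in(("top",cal),("side",cs)):
  bot.capture(c)
  for n in("gauge","jaw","pointer_tip","wheel"):
    for r in bot.masks_of(c,n)[:1]:print(c,n,r["confidence"],r["bbox"])
E
```

```text
0.0187
[[-0.84636455  0.29562364 -0.4430279   0.19390411]
 [-0.53255233 -0.48132134  0.69621676  0.37330869]
 [-0.00742065  0.82518872  0.56480838  0.56500317]
 [ 0.          0.          0.          1.        ]]
top jaw 0.67 [278.7, 210.6, 315.0, 296.9]
top pointer_tip 0.75 [278.4, 209.1, 316.3, 295.2]
top wheel 0.85 [302.5, 250.3, 323.3, 278.5]
side jaw 0.75 [315.0, 212.8, 409.7, 252.9]
side pointer_tip 0.89 [312.5, 206.0, 409.6, 253.1]
side wheel 0.95 [358.6, 215.3, 393.7, 240.9]
```

View pics/c2.png

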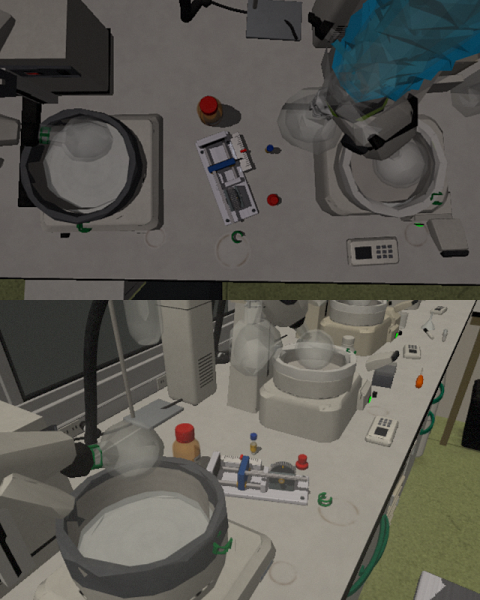

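```bash
python3 - <<'E'
from h import *
a=bot.calibration("top");b=bot.calibration("side")
def tri(u,v):
    o,d=ray(a,u);p,e=ray(b,v)
    A=np.stack([d,-e],1);s=np.linalg.lstsq(A,p-o,rcond=None)[0]
    x,y=o+s[0]*d,p+s[1]*e;return np.round((x+y)/2,3),round(np.linalg.norm(x-y),3)
for n,u,v in(("rim",(112,220),(190,275)),("flask",(117,187),(175,200)),("black",(55,185),(112,210)),("bottlecap",(279,138),(246,173)),("flaskright",(415,160),(340,62)),("farbath",(520,218),(418,70)),("hose",(40,170),(120,80))):print(n,tri(u,v))
print(bot.sense()["q"])
E
```

```text
rim (array([0.536, 0.105, 0.175]), np.float64(0.009))
flask (array([0.58 , 0.072, 0.242]), np.float64(0.005))
black (array([0.578, 0.147, 0.275]), np.float64(0.01))
bottlecap (array([ 0.684, -0.158,  0.122]), np.float64(0.001))
flaskright (array([ 0.624, -0.366,  0.262]), np.float64(0.001))
farbath (array([ 0.546, -0.543,  0.205]), np.float64(0.001))
hose (array([0.58 , 0.102, 0.394]), np.float64(0.008))
[-1.23891262  0.32100606 -0.07012076  1.45053734  0.02260529  1.37085593
 -0.05689681]
```

Emit:
servo_tool(
  motion=[
    [[0,0,-4.6,0,0,0],[0,0,-4.6,0,0,8.5],[0,0,-4.6,0,0,8.5],[0,0,-4.6,0,0,8.5],[0,0,-4.6,0,0,8.5]],
  ],
  claw=1,
  squeeze=20,
)

```text
t: 2.1
tcp_pos: [0.203, 0.6171, 0.4548]
eef_rot: [-1.391, -2.817, -0.001]
ft_force: [-0.3, 1.0, -1.6]
gripper_width: 0.628
grip_force: 0.0
```

```bash
cat > plan.py <<'E'
from h import *
import sys
# args: yaw of tool y target deg, then waypoints x,y,z (m): rows of <=4.8cm, turn <=8.4deg
def plan(yaw,wps,step=.048):
    s=bot.sense();p=np.array(s["tcp_pos"]);M=R.from_rotvec(s["eef_rot"]);out=[];
    tgt=R.from_euler("z",yaw,degrees=True)*R.from_matrix(np.array([[0,1,0],[1,0,0],[0,0,-1]],float))
    for w in wps:
        w=np.array(w);n=max(1,int(np.ceil(np.linalg.norm(w-p)/step)))
        d=(w-p)/n
        for i in range(n):
            l=M.inv().apply(d)*100
            e=(M.inv()*tgt).as_rotvec(degrees=True);m=np.linalg.norm(e);e=e*min(1,8.4/max(m,1e-9))
            M=M*R.from_rotvec(e,degrees=True);out.append([float(v) for v in np.round(np.r_[l,e],1)])
        p=w
    print(len(out))
    for i in range(0,len(out),5):print(out[i:i+5])
if __name__=="__main__":
    plan(float(sys.argv[1]),[list(map(float,a.split(","))) for a in sys.argv[2:]])
E
python3 plan.py 20.8 .27,.42,.45 .36,.28,.45 .43,.1,.45 .46,-.1,.40
```

```text
19
[[-3.9, -1.3, 0.1, 0.0, -0.0, 8.4], [-4.1, -0.7, 0.1, 0.0, -0.0, 8.2], [-4.2, -0.1, 0.1, -0.0, 0.0, -0.0], [-4.2, -0.1, 0.1, -0.0, 0.0, -0.0], [-4.2, -0.1, 0.1, -0.0, -0.0, -0.0]]
[[-4.1, 0.9, 0.0, -0.0, -0.0, -0.0], [-4.1, 0.9, 0.0, -0.0, -0.0, -0.0], [-4.1, 0.9, 0.0, -0.0, -0.0, -0.0], [-4.1, 0.9, 0.0, -0.0, -0.0, -0.0], [-3.9, 0.0, 0.0, -0.0, -0.0, -0.0]]
[[-3.9, 0.0, 0.0, -0.0, -0.0, -0.0], [-3.9, 0.0, 0.0, -0.0, -0.0, -0.0], [-3.9, 0.0, 0.0, -0.0, -0.0, -0.0], [-3.9, 0.0, 0.0, -0.0, -0.0, -0.0], [-4.0, -0.9, 1.0, -0.0, -0.0, -0.0]]
[[-4.0, -0.9, 1.0, -0.0, -0.0, -0.0], [-4.0, -0.9, 1.0, -0.0, -0.0, -0.0], [-4.0, -0.9, 1.0, -0.0, -0.0, -0.0], [-4.0, -0.9, 1.0, -0.0, -0.0, -0.0]]
```

Emit:
servo_tool(
  motion=[
    [[-3.9,-1.3,0,0,0,8.4],[-4.1,-0.7,0,0,0,8.2],[-4.2,-0.1,0,0,0,0],[-4.2,-0.1,0,0,0,0],[-4.2,-0.1,0,0,0,0]],
  ],
)

```text
t: 2.6
tcp_pos: [0.2739, 0.4192, 0.4527]
eef_rot: [-1.775, -2.592, -0.001]
ft_force: [0.8, 0.1, 1.1]
gripper_width: 0.172
grip_force: 0.0
```

Emit:
servo_tool(
  motion=[
    [[-4.1,0.9,0,0,0,0],[-4.1,0.9,0,0,0,0],[-4.1,0.9,0,0,0,0],[-4.1,0.9,0,0,0,0],[-3.9,0,0,0,0,0]],
  ],
)

```text
t: 3.1
tcp_pos: [0.3817, 0.2427, 0.4525]
eef_rot: [1.777, 2.591, 0.001]
ft_force: [0.1, 0.6, 0.8]
gripper_width: 0.005
grip_force: 0.0
```

Emit:
servo_tool(
  motion=[
    [[-3.9,0,0,0,0,0],[-3.9,0,0,0,0,0],[-3.9,0,0,0,0,0],[-3.9,0,0,0,0,0],[-4.0,-0.9,1,0,0,0]],
  ],
)

```text
t: 3.6
tcp_pos: [0.444, 0.0574, 0.4433]
eef_rot: [1.774, 2.591, 0.003]
ft_force: [-0.4, -0.7, 0.9]
gripper_width: 0.005
grip_force: 0.0
```

```bash
python3 plan.py 20.8 .45,-.12,.36 .455,-.215,.23;python3 -c "
from h import *
print(bot.calibration('wrist'),bot.sense()['tcp_pos'])"
```

```text
9
[[-3.4, -1.2, 1.7, 0.1, 0.0, 0.4], [-3.4, -1.1, 1.7, -0.0, -0.0, 0.0], [-3.4, -1.1, 1.7, -0.0, 0.0, 0.0], [-3.4, -1.1, 1.7, -0.0, 0.0, 0.0], [-3.4, -1.1, 1.7, -0.0, -0.0, 0.0]]
[[-2.3, -0.7, 3.2, -0.0, -0.0, 0.0], [-2.3, -0.7, 3.2, 0.0, 0.0, 0.0], [-2.3, -0.7, 3.2, 0.0, 0.0, 0.0], [-2.3, -0.7, 3.2, 0.0, 0.0, 0.0]]
{'mtx': array([[290.76918658,   0.        , 316.93314566],
       [  0.        , 290.76918658, 197.22068907],
       [  0.        ,   0.        ,   1.        ]]), 'world_from_camera': array([[ 0.93241142, -0.3498951 , -0.09045637,  0.42001149],
       [ 0.36139065,  0.90437136,  0.22695647,  0.11949069],
       [ 0.0023952 , -0.24430689,  0.96969501,  0.60619532],
       [ 0.        ,  0.        ,  0.        ,  1.        ]])} [0.44395734 0.057438   0.44330871]
```

Emit:
servo_tool(
  motion=[
    [[-3.4,-1.2,1.7,0,0,0.4],[-3.4,-1.1,1.7,0,0,0],[-3.4,-1.1,1.7,0,0,0],[-3.4,-1.1,1.7,0,0,0],[-3.4,-1.1,1.7,0,0,0]],
  ],
)

```text
t: 4.1
tcp_pos: [0.451, -0.1217, 0.3571]
eef_rot: [1.784, 2.586, 0.002]
ft_force: [-0.2, 0.7, 0.1]
gripper_width: 0.003
grip_force: 0.0
```

Emit:
servo_tool(
  motion=[
    [[-2.3,-0.7,3.2,0,0,0],[-2.3,-0.7,3.2,0,0,0],[-2.3,-0.7,3.2,0,0,0],[-2.3,-0.7,3.2,0,0,0],[0,0,0,0,0,0]],
  ],
)

```text
t: 4.6
tcp_pos: [0.4544, -0.2188, 0.2263]
eef_rot: [-1.789, -2.577, 0.007]
ft_force: [0.5, -0.2, -0.0]
gripper_width: 0.006
grip_force: 0.0
```

```bash
cat > wl.py <<'E'
from h import *
import sys
s=bot.sense();print(s["t"],s["tcp_pos"],s["eef_rot"])
cal=bot.calibration("wrist");im=bot.capture("wrist")
np.save("wcal.npy",np.r_[cal["mtx"],cal["world_from_camera"][:3,:3],cal["world_from_camera"][:3,3:].T])
cv2.imwrite(f"pics/{sys.argv[1]}.png",im[:,:,::-1])
Z=dict(wheel_top=.075,pointer_tip=.031,gauge_mark=.031,fixture=0,jaw=0,red_stopper=0,vial=0,clip=0)
for n,z in Z.items():
    for r in bot.spot_point("wrist",n)[:1]:print(n,round(r["confidence"],2),np.round(r["uv"],1),np.round(atz(cal,r["uv"],z),4))
E
python3 wl.py w1
```

```text
4.6 [ 0.4543653  -0.21880049  0.22625387] [-1.78917512 -2.57682285  0.00708431]
wheel_top 0.96 [326.8 191.9] [ 0.4663 -0.2211  0.075 ]
pointer_tip 0.63 [391.4 220.9] [ 0.5631 -0.2368  0.031 ]
fixture 0.88 [368.9 177.5] [ 0.5207 -0.1979  0.    ]
jaw 0.96 [388.  178.3] [ 0.5453 -0.1898  0.    ]
red_stopper 0.29 [327.1 188.5] [ 0.4731 -0.232   0.    ]
vial 0.48 [490.9 190. ] [ 0.6833 -0.1555  0.    ]
clip 0.68 [251.  157.2] [ 0.3626 -0.2276  0.    ]
```

View pics/w1.png

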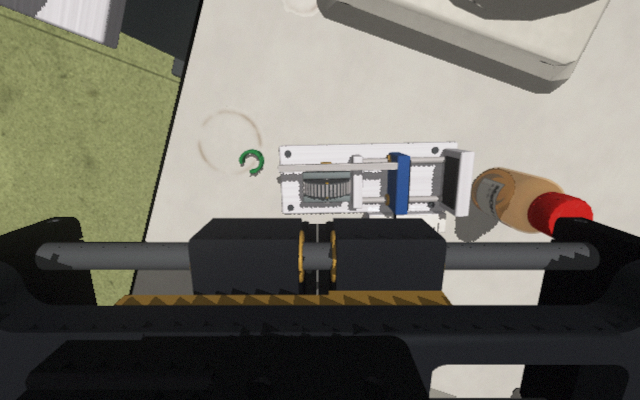

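Emit:
servo_tool(
  motion=[
    [[-2.0,0.5,0.5,0,0,0],[-2.0,0.5,0.5,0,0,0],[-1.0,0.5,0.5,0,0,0],[0,0,0,0,0,0],[0,0,0,0,0,0]],
  ],
)

```text
t: 5.55
tcp_pos: [0.4893, -0.2572, 0.2145]
eef_rot: [-1.784, -2.585, 0.001]
ft_force: [-0.2, 0.0, -0.0]
gripper_width: 0.005
grip_force: 0.0
```

```bash
python3 wl.py w2; python3 - <<'E'
import cv2
a=cv2.imread("pics/w2.png")[90:240,250:450];cv2.imwrite("pics/w2c.png",cv2.resize(a,None,fx=4,fy=4,interpolation=cv2.INTER_CUBIC))
E
```

```text
5.55 [ 0.48925261 -0.25723992  0.21454885] [-1.78375460e+00 -2.58533687e+00  8.95071931e-04]
wheel_top 0.9 [306.5 146.1] [ 0.4638 -0.2193  0.075 ]
pointer_tip 0.64 [381.5 190.4] [ 0.5676 -0.2405  0.031 ]
gauge_mark 0.46 [397.2 187.2] [ 0.5838 -0.2301  0.031 ]
fixture 0.68 [281.8 217.3] [ 0.4649 -0.3272  0.    ]
jaw 0.89 [377.4 144.5] [ 0.5473 -0.1913  0.    ]
red_stopper 0.8 [279. 216.] [ 0.4607 -0.3268  0.    ]
clip 0.86 [231.6 120.9] [ 0.3644 -0.2294  0.    ]
```

View pics/w2c.png

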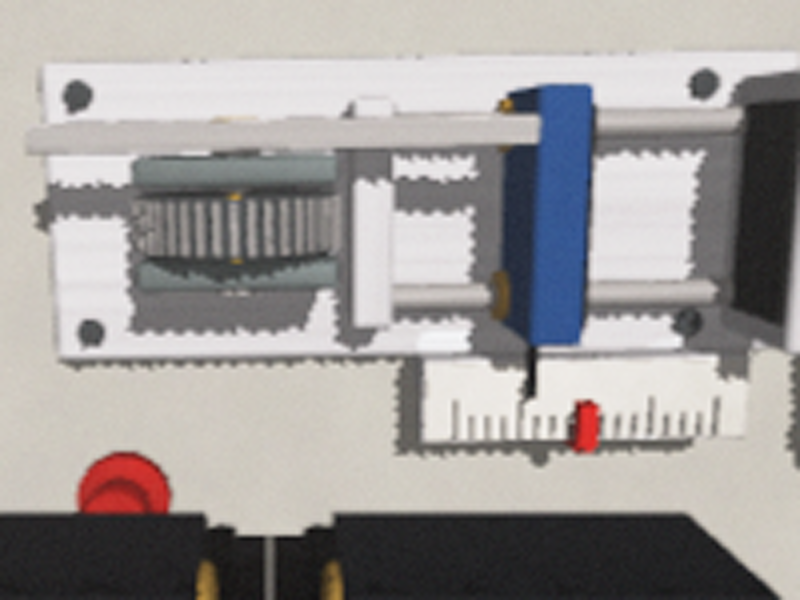

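```bash
python3 plan.py 21.5 .453,-.225,.15 .453,-.225,.085
```

```text
4
[[2.2, -1.1, 3.2, 0.0, -0.0, -0.7], [2.2, -1.1, 3.2, -0.0, 0.0, 0.0], [-0.0, -0.0, 3.2, 0.0, -0.0, -0.0], [-0.0, 0.0, 3.2, -0.0, -0.0, -0.0]]
```

Emit:
servo_tool(
  motion=[
    [[2.2,-1.1,3.2,0,0,-0.7],[2.2,-1.1,3.2,0,0,0],[0,0,3.2,0,0,0],[0,0,2.2,0,0,0],[0,0,0,0,0,0]],
  ],
)

```text
t: 6.5
tcp_pos: [0.4508, -0.2232, 0.0942]
eef_rot: [-1.766, -2.593, 0.003]
ft_force: [-0.3, 0.0, 0.9]
gripper_width: 0.006
grip_force: 0.0
```

Emit:
servo_tool(
  motion=[
    [[0,0,0.6,0,0,0],[0,0,0.4,0,0,0],[0,0,0.3,0,0,0],[0,0,0.2,0,0,0],[0,0,0,0,0,0]],
  ],
)

```text
t: 7.0
tcp_pos: [0.4532, -0.2245, 0.0817]
eef_rot: [1.768, 2.596, 0.0]
ft_force: [0.0, -0.1, 0.3]
gripper_width: 0.005
grip_force: 0.0
```

Emit:
servo_tool(
  motion=[
    [[0,0,0.3,0,0,0],[0,0,0.2,0,0,0],[0,0,0.2,0,0,0],[0,0,0.1,0,0,0],[0,0,0,0,0,0]],
  ],
)

```text
t: 7.5
tcp_pos: [0.4532, -0.2244, 0.074]
eef_rot: [-1.768, -2.596, -0.001]
ft_force: [-1.0, 0.4, 5.3]
gripper_width: 0.004
grip_force: 2.6
```

Emit:
servo_tool(
  motion=[
    [[0,0.2,0,0,0,0],[0,0.4,0,0,0,0],[0,0.4,0,0,0,0],[0,0.4,0,0,0,0],[0,0,0,0,0,0]],
  ],
)

```text
t: 8.0
tcp_pos: [0.4679, -0.2188, 0.0748]
eef_rot: [1.766, 2.596, 0.003]
ft_force: [-0.4, 2.7, 10.2]
gripper_width: 0.008
grip_force: 4.9
```

Emit:
servo_tool(
  motion=[
    [[0,0.4,0,0,0,0],[0,0.4,0,0,0,0],[0,0.4,0,0,0,0],[0,0.2,0,0,0,0],[0,0,0,0,0,0]],
  ],
)

```text
t: 8.5
tcp_pos: [0.4797, -0.2141, 0.0735]
eef_rot: [1.768, 2.596, 0.0]
ft_force: [1.1, -0.1, 1.8]
gripper_width: 0.004
grip_force: 1.1
```

```bash
cat > chk.py <<'E'
from h import *
import sys
for c in sys.argv[2:]:
    cal=bot.calibration(c);im=bot.capture(c);cv2.imwrite(f"pics/{c}{sys.argv[1]}.png",im[:,:,::-1])
    for n,z in dict(pointer_tip=.031,gauge_mark=.031,jaw=0).items():
        for r in bot.spot_point(c,n)[:1]:print(c,n,round(r["confidence"],2),np.round(r["uv"],1),np.round(atz(cal,r["uv"],z),4))
E
python3 chk.py 1 side top
```

```text
side pointer_tip 0.66 [325.  214.5] [ 0.5728 -0.2322  0.031 ]
side jaw 0.76 [317.  249.7] [ 0.5529 -0.1738  0.    ]
top gauge_mark 0.56 [319.5 198. ] [ 0.5897 -0.2327  0.031 ]
top jaw 0.53 [319.3 199. ] [ 0.591 -0.233  0.   ]
```

Emit:
servo_tool(
  motion=[
    [[0,0,-1.0,0,0,0],[0,-1.4,0,0,0,0],[0,-1.4,0,0,0,0],[0,0,0.8,0,0,0],[0,0,0.2,0,0,0]],
  ],
)

```text
t: 9.4
tcp_pos: [0.4517, -0.2247, 0.0731]
eef_rot: [-1.769, -2.594, -0.0]
ft_force: [-6.1, 1.3, 15.5]
gripper_width: 0.007
grip_force: 8.5
```

Emit:
servo_tool(
  motion=[
    [[0,0.3,0,0,0,0],[0,0.6,0,0,0,0],[0,0.7,0,0,0,0],[0,0.7,0,0,0,0],[0,0.5,0,0,0,0]],
  ],
)

```text
t: 9.9
tcp_pos: [0.4799, -0.2136, 0.0736]
eef_rot: [1.767, 2.597, 0.0]
ft_force: [0.1, 0.0, -0.0]
gripper_width: 0.003
grip_force: 0.1
```

```bash
python3 chk.py 2 side; python3 -c "
import cv2,numpy as np
f=lambda n:cv2.resize(cv2.imread('pics/'+n)[190:270,290:420],None,fx=5,fy=3.6,interpolation=2)
cv2.imwrite('pics/s12.png',np.vstack([f('side0.png'),f('side2.png')]))"
```

```text
side jaw 0.7 [317.4 249. ] [ 0.5533 -0.1757  0.    ]
```

View pics/s12.png

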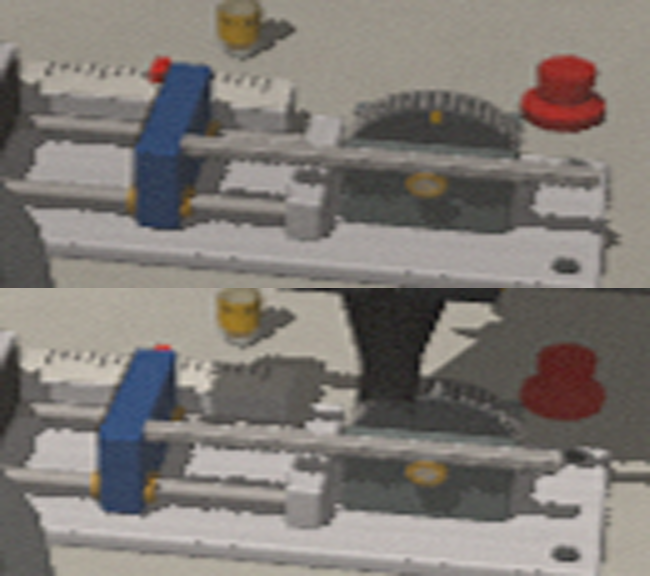

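Emit:
servo_tool(
  motion=[
    [[0,0,-1.0,0,0,0],[0,-1.3,0,0,0,0],[0,-1.3,0,0,0,0],[0,0,0.8,0,0,0],[0,0,0.2,0,0,0]],
  ],
)

```text
t: 10.6
tcp_pos: [0.4538, -0.2242, 0.0735]
eef_rot: [-1.769, -2.595, -0.001]
ft_force: [-2.3, 0.4, 9.7]
gripper_width: 0.005
grip_force: 4.6
```

Emit:
servo_tool(
  motion=[
    [[0,0.3,0,0,0,0],[0,0.6,0,0,0,0],[0,0.6,0,0,0,0],[0,0.4,0,0,0,0],[0,0,-1.5,0,0,0]],
  ],
)

```text
t: 11.1
tcp_pos: [0.4719, -0.2156, 0.0874]
eef_rot: [-1.765, -2.595, 0.002]
ft_force: [0.6, 0.1, 0.3]
gripper_width: 0.007
grip_force: 0.0
```

```bash
python3 plan.py 21.5 .45,-.235,.16 .485,-.257,.2145
```

```text
4
[[-0.5, -1.4, -3.6, -0.2, -0.1, 0.0], [-0.5, -1.4, -3.6, -0.0, -0.0, -0.0], [-1.7, 1.2, -2.7, -0.0, -0.0, -0.0], [-1.7, 1.2, -2.7, -0.0, -0.0, -0.0]]
```

Go to the viewing position, a little closer to above the flag.

Emit:
servo_tool(
  motion=[
    [[0,0,-3.6,0,0,0],[0,0,-3.6,0,0,0],[-2.3,1,-2.7,0,0,0],[-2.3,1,-2.7,0,0,0],[0,0,0,0,0,0]],
  ],
)

```text
t: 11.6
tcp_pos: [0.511, -0.2552, 0.2185]
eef_rot: [1.766, 2.589, -0.001]
ft_force: [0.2, -0.4, -0.3]
gripper_width: 0.007
grip_force: 0.0
```

```bash
python3 wl.py w3; python3 - <<'E'
import cv2
a=cv2.imread("pics/w3.png")[130:230,320:440];cv2.imwrite("pics/w3c.png",cv2.resize(a,None,fx=6,fy=6,interpolation=cv2.INTER_CUBIC))
E
```

```text
11.6 [ 0.51099275 -0.25523866  0.21850049] [ 1.76563192e+00  2.58898886e+00 -7.57528960e-04]
wheel_top 0.67 [287.4 138.4] [ 0.4649 -0.2184  0.075 ]
pointer_tip 0.66 [376.5 181.5] [ 0.5813 -0.2311  0.031 ]
gauge_mark 0.4 [378.9 184.7] [ 0.5857 -0.2337  0.031 ]
fixture 0.64 [338.9 136.5] [ 0.5205 -0.1984  0.    ]
jaw 0.67 [376.9 139.3] [ 0.5674 -0.1838  0.    ]
red_stopper 0.79 [265.7 210. ] [ 0.4649 -0.326   0.    ]
clip 0.77 [216.6 114.4] [ 0.3666 -0.2294  0.    ]
```

View pics/w3c.png

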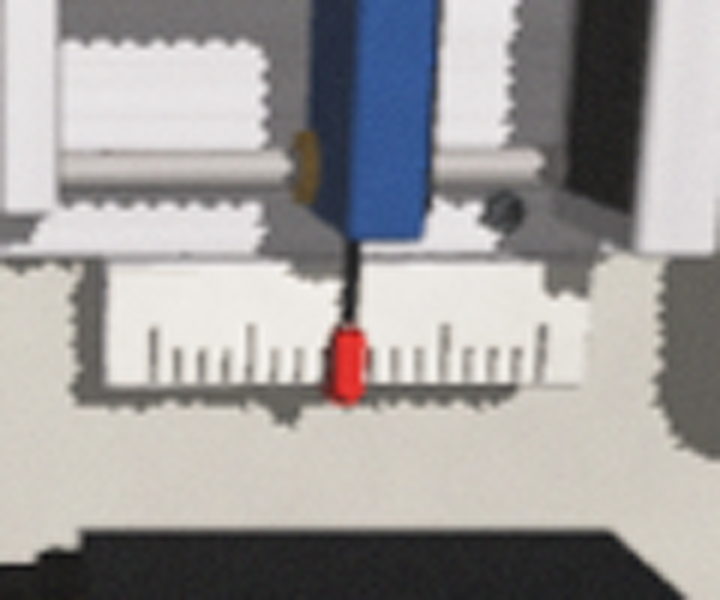

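Emit:
servo_tool(
  motion=[
    [[0,2,0,0,0,0],[0,2,0,0,0,0],[0,1.5,0,0,0,0],[0,0.5,0,0,0,0],[0,0,0,0,0,0]],
  ],
)

```text
t: 12.55
tcp_pos: [0.564, -0.2299, 0.2142]
eef_rot: [-1.767, -2.597, 0.002]
ft_force: [-0.3, -0.9, -0.3]
gripper_width: 0.005
grip_force: 0.0
```

```bash
python3 wl.py w4; python3 - <<'E'
import cv2
a=cv2.imread("pics/w4.png")[130:230,260:380];cv2.imwrite("pics/w4c.png",cv2.resize(a,None,fx=6,fy=6,interpolation=cv2.INTER_CUBIC))
E
```

```text
12.55 [ 0.56402082 -0.22989006  0.21419365] [-1.76683847e+00 -2.59701469e+00  1.77593554e-03]
wheel_top 0.97 [227.7 143.9] [ 0.4621 -0.2199  0.075 ]
pointer_tip 0.9 [330.6 186.1] [ 0.5822 -0.23    0.031 ]
gauge_mark 0.51 [330.7 185.6] [ 0.582  -0.2294  0.031 ]
fixture 0.64 [291.2 140.5] [ 0.5168 -0.199   0.    ]
jaw 0.6 [329.7 141.3] [ 0.5628 -0.182   0.    ]
red_stopper 0.88 [221.4 213.1] [ 0.4622 -0.3246 -0.    ]
clip 0.87 [167.  117.8] [ 0.3624 -0.2299  0.    ]
```

View pics/w4c.png

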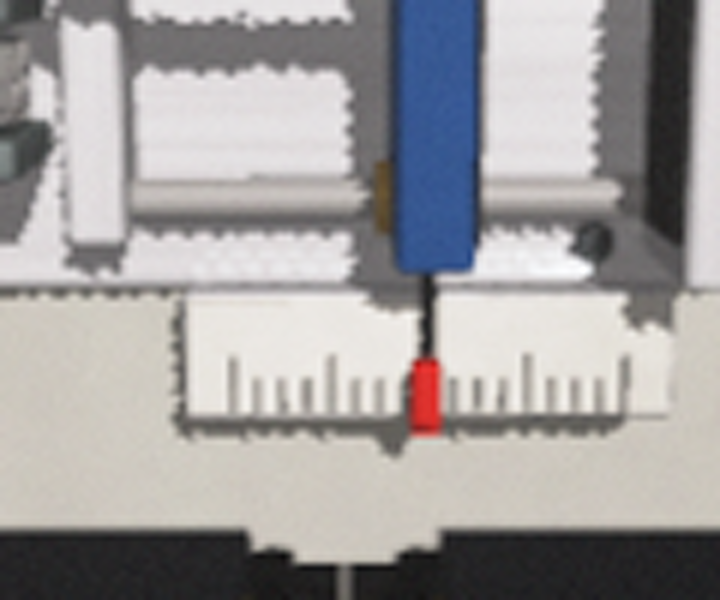

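The pointer (column about 428 in the crop) stands on the middle of the flag (411 to 440). The hand is clear of everything, so I am handing the job in.

```bash
python3 -c "
from cell import bot
print(bot.job_done())"
```

```text
the job is handed in; nothing more can be done
None
```

I rolled the wheel in three strokes until the pointer stood within about 0.5 mm of the middle of the red flag in the last wrist picture, took the hand away, and handed the job in at about 13 s; no verdict came back.

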